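Lock a laboratory shaker for transport with its bolt and pin

TASK

Lock the white shaker for transport: slide the steel bolt on its front edge by its black grip through the keeper bridge, all the way to its end stop. Then take the locking pin (the one with the large grey knob head) out of the aluminium block and put it down through the bolt's eyelet into the shaker, until its head sits on the bolt, and let go. Leave the vials and the other things on the bench where they are.

Things in the scene. Friction and masses are not known exactly. Their poses are not given: they have to be found in the camera images.
- shaker: white bench shaker, fixed, 200 mm (its x) by 300 mm (its y), case 50 mm high. Origin: centre of its underside. -x side faces the robot; the bolt closes towards +y and runs along y at x = -65 mm on top of the case. Behind it (x -10 to +95 mm) a platform, 65 mm high, carries a white well plate, top 79 mm high (x +5 to +90, y -109 to +19 mm)
- keeper (a point): top centre of the keeper, a small fixed aluminium bridge over the bolt's track, 20 mm wide along the shaker's y, 68 mm above the bench, at shaker x = -65, y = 100 mm; the closed bolt's tip lies through it. Beyond it, at y = 128 to 140 mm, a black end stop block 62 mm high
- bolt (a joint): travel of the steel transport bolt along the shaker's +y, in m: 0 = fully open, 0.070 = at its end stop, its tip through the keeper. Stays where it is left; slides with about 3 N
- bolt_grip (a point): centre of the bolt's black grip, an upright block 30 mm (shaker x) by 14 mm (shaker y) and 30 mm tall, on top of the bolt, its foot 60 mm and its top 90 mm above the bench. Moves with the bolt; axes as the shaker's
- eyelet (a point): centre of the eyelet's upper rim in the bolt's top face, 60 mm above the bench, 75 mm from the grip centre towards shaker +y. The hole is 14 mm in diameter through the 9 mm thick, 36 mm wide bolt. Moves with the bolt; axes as the shaker's
- shaker_hole (a point): centre of the mouth of the 14 mm blind hole, 45 mm deep, in the shaker's case, 50 mm above the bench. It lies straight below the eyelet when the bolt is at its end stop, and is covered by the bolt
- rack: solid aluminium block fixed to the bench, 180 mm (its x) by 56 mm (its y), 60 mm high, with three 14 mm holes 52 mm deep at x = -60, 0 and +60 mm. The pin and two vials stand in them, in any order. Origin: centre of its underside
- pin: locking pin, hanging upright by its head in one hole of the block: steel shaft 10 mm in diameter and 46 mm long with a chamfered tip, under a grey cylindrical knob head 24 mm in diameter and 34 mm tall; 80 mm overall, about 60 g. Origin: its lower tip, on its axis; z points up to the head
- pin_head (a point): on the pin's axis in the middle of its head, 63 mm above its tip: where to grip
- pin_collar (a point): on the pin's axis at the underside of the head, 46 mm above its tip; this face comes to rest on the bolt
- vial_a: one of two capped sample vials standing in the aluminium block beside the pin: clear 11 mm body, white cap 18 mm across and only 12 mm tall above the block. A bystander; origin at its lower tip, 46 mm below the cap's underside
- vial_b: the other such vial, same size and origin
- tube: standing 50 ml sample tube, 30 mm across, 113 mm tall, orange cap; bystander, origin at the centre of its underside
- burner: small squat glass spirit burner, 72 mm across, 78 mm tall; bystander, origin at the centre of its underside
- dish: covered glass dish, 94 mm across, 17 mm tall; bystander, origin at the centre of its underside
- forceps: steel forceps lying flat, 125 mm long along their y, 5 mm thick; bystander, origin at mid-length
- marker: white marker pen with black cap, lying, 133 mm along its y, 14 mm thick; bystander, origin 45 mm from its uncapped end

How it is judged:
On the way, in this order (a step that is already met when the one before it is completed fails the run):
1. the bolt is slid to its end stop (value of joint bolt above 0.067 m), for 0.2 s.
2. the pin is through the eyelet of the closed bolt and in the shaker's hole (value of joint bolt above 0.067 m and z of pin in the frame of eyelet below -0.02 m and horizontal distance between pin and shaker_hole below 0.008 m), for 0.2 s.
At the end, for the whole second after the job is handed in: The bolt is within 3 mm of its end stop; the pin stands upright (within 0.08 rad) through the eyelet and in the shaker's hole, its axis within 5 mm of both centres, the underside of its head resting on the bolt (less than 3 mm above it), released and at rest (value of joint bolt above 0.067 m and z of pin_collar in the frame of eyelet below 0.003 m and horizontal distance between pin_collar and eyelet below 0.005 m and horizontal distance between pin and shaker_hole below 0.005 m and angle between pin's own z axis and vertical below 0.08 rad and linear speed of pin below 0.02 m/s); the robot touches nothing.
It fails at once if a vial in the block is displaced by more than 30 mm (distance of any of vial_a, vial_b from where it was at the start of the episode above 0.03 m).
It fails at once if another thing on the bench (tube, burner, dish, forceps, marker) is displaced by more than 30 mm (distance of any of tube, burner, dish, forceps, marker from where it was at the start of the episode above 0.03 m).
It also fails if it takes over 58 s, if anything falls off the work surface, if the arm or the gripper's body presses on something with over 40 N, if the wrist force passes 120 N, or if a joint passes its speed limit or range.

ROBOT

A 6-joint arm with a two-finger parallel gripper is mounted at the origin on the work surface. World frame = base frame: x ahead of the robot, y to its left, z up, the work surface at z = 0. Lengths are in m, angles in rad, forces in N, time in s.
With the tool pointing down it reaches from about 0.35 to 0.975 m from the base axis. Payload 4.9 kg.
Tool frame: the origin (TCP) lies on the centre line of the jaws, within the pads' length; the fingertips stand 25 mm ahead of it and the grasp point (between the pads) lies 6 mm ahead of it; z points along the fingers, y is the line along which they close (so a half turn about z gives the same grasp; the last joint's range is limited). The gripper opens to 85 mm and grips with 20 to 120 N. Pads are 22 mm wide; open, the fingers measure 114 mm over their backs; the gripper's body (76 mm by 85 mm) begins 54 mm behind the grasp point. The pads swing forward as they close: fully open they stand 13 mm farther back than shut.
Start: joints at [-1.342, 0.053, 1.613, -0, 1.476, -0.119], TCP at [0.213, -0.588, 0.256] pointing down, gripper open.
Joint ranges: [-3.01, 3.01], [-1.01, 2.22], [0.06, 2.58], [-1.02, 4.17], [0.09, 2.62], [-3.14, 3.14]. Speed limits (rad/s): [2.57, 2.57, 3.14, 3.14, 3.14, 3.14].

INTERFACE

Orientations are given as a unit quaternion [w, x, y, z].
In Python, from plant import state, grab_frame, get_calibration, job gives the robot as it stands. The module is installed in compiled form; this text tells all that it offers.
- The arm moves only by the tool move_arm, never from a script. Its argument "targets" is a list that holds one entry, the list of rows, each a list of 5 numbers: the opening in per cent of the stroke, from 0 (shut) to 100 (fully open), then the shift along the tool's x, y, z as a fraction of full scale, then the turn about the tool's z as a fraction of full scale. A call has 1 to 5 rows; each row shifts and turns the commanded pose from where the row before left it, along the tool's axes as they then stand; what a row does not reach is not made up. Full scale, the value 1, is 0.6 m for a shift and 6 degrees for a turn. A row lasts 1/12 s, in which the tool goes at most 41.7 mm and 7.16 degrees, less where a joint would pass 70% of its speed; a pose out of reach is approached as far as the arm can. A call with a number of a shift or a turn outside -1 to 1 is refused whole. A call with a gripper value outside its range is refused whole. The fingers move at their own pace and stop on an object; the grip force is fixed at half the most. Time passes only in rows, so rows that do not move let the fingers close. It gives the time, the measured TCP pose, the force, the opening and the grip force at its end, in the units of the state.
- state(): the state, without advancing time (a new reading comes with each control period).
- grab_frame(name): name is "scene" or "side" or "wrist"; returns the picture (480x640x3 uint8, red, green, blue); there is no depth.
- get_calibration(name): a dict with "vertical_fov" (degrees; the focal length in pixels is half the picture's height over the tangent of half this angle, whatever the lens; pixels are square), "cx", "cy" (the principal point, pixels), "R" (3x3) and "t" (3): a world point X has camera coordinates R X + t. Camera axes: x right, y down, z forward; pixel columns grow to the right and rows downward; lengths in m; the calibration is good to about 2 mm. The wrist camera is an equidistant fisheye: a pixel r from the principal point sees the ray r / f radians off the axis. A picture is of the moment at which its call begins: read the wrist's pose just before it. get_calibration takes no time and is no camera call; for the wrist camera it gives the pose at the moment of the call.
- job.job_done(): hands the job in; it is judged then, once.
The state is a dict: "time": time; "joint_pos": joint angles; "joint_vel": joint speeds; "joint_efforts": joint torques, N m; "tool_pos": TCP position; "tool_rot": TCP orientation; "contact_force": force on the tool from outside, world axes, zero at the start; "ft_torque": the same for the moment, N m; "gripper_width": opening from 0.0 (shut) to 1.0 (fully open); "grasp_force": force on a finger pad.
Only numpy, scipy, OpenCV 4.12 (cv2) and the standard library are available. Lean on these libraries where they do the work, as an engineer would, in place of code of your own. Each camera call takes 0.05 s, during which the arm holds its last target. There are 200 camera calls.

## Working session

There is one attempt and no reset: what is moved stays moved. The work goes in short steps, Python scripts to look and compute and a tool call to move; the robot and the scene stay as the last step left them, time stands still between calls to the robot, and variables do not carry over. Pictures are saved under pics/ and viewed, at most 13 in all, crops included, and the job is handed in when it is done.

Besides the shell and the picture viewer there is one more tool, called as name(argument=value, ...), one argument or row to a line, values as JSON. move_arm: Moves the arm, as the interface text tells. Shift numbers are shares of 0.6 m and turn numbers shares of 6 degrees, none past 1 either way. Its arguments: {"type":"object","properties":{"targets":{"type":"array"}},"required":["targets"]}

```bash
mkdir -p pics
cat > h.py <<'E'
import numpy as np, cv2
from plant import state, grab_frame, get_calibration, job
def shot(n,f):
    c=get_calibration(n); im=grab_frame(n); cv2.imwrite('pics/'+f,im[:,:,::-1]); np.save('pics/'+f[:-4]+'.npy',c,allow_pickle=True); return im,c
def load(f): return np.load('pics/'+f+'.npy',allow_pickle=True).item()
def ray(c,u,v,fish=False):
    f=240/np.tan(np.radians(c['vertical_fov'])/2); d=np.array([u-c['cx'],v-c['cy']])/f
    if fish:
        r=np.linalg.norm(d); k=np.sin(r)/r if r>1e-9 else 1; q=np.array([d[0]*k,d[1]*k,np.cos(r)])
    else: q=np.array([d[0],d[1],1])
    R=np.array(c['R']);t=np.array(c['t']); return -R.T@t, R.T@q
def atz(c,u,v,z,fish=False):
    o,d=ray(c,u,v,fish); return o+d*(z-o[2])/d[2]
def proj(c,X):
    f=240/np.tan(np.radians(c['vertical_fov'])/2); p=np.array(c['R'])@X+np.array(c['t']); return np.array([c['cx'],c['cy']])+f*p[:2]/p[2]
E
python3 - <<'E'
from h import *
for n in('scene','side','wrist'):
    im,c=shot(n,n+'0.png'); print(n,c['vertical_fov'],-np.array(c['R']).T@c['t'])
s=state();print(s['time'],s['tool_pos'],s['tool_rot'],s['gripper_width'])
E
```

```text
scene 52.07532026578082 [ 0.99224115 -0.61395401  0.94942692]
side 52.99574636613456 [0.01214386 0.66649932 0.8961049 ]
wrist 65.70646984690485 [ 0.29174718 -0.55917598  0.37363735]
0.15 [ 0.21290266 -0.58714884  0.25535169] [-7.97038320e-04  9.84912330e-01  1.73052203e-01 -4.74876095e-05] 1.0010519492528598
```

View pics/scene0.png

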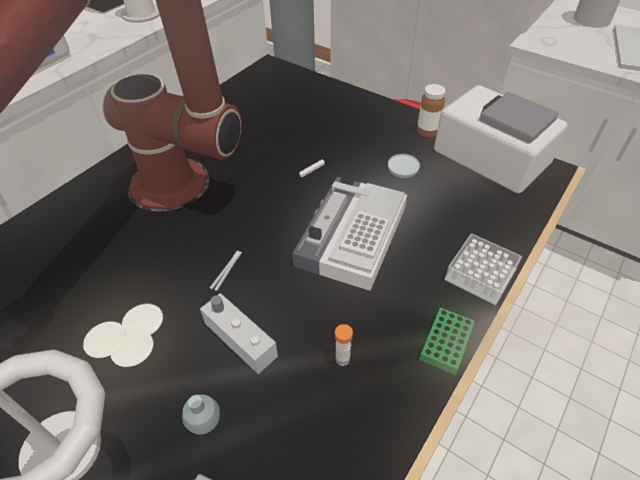

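View pics/side0.png

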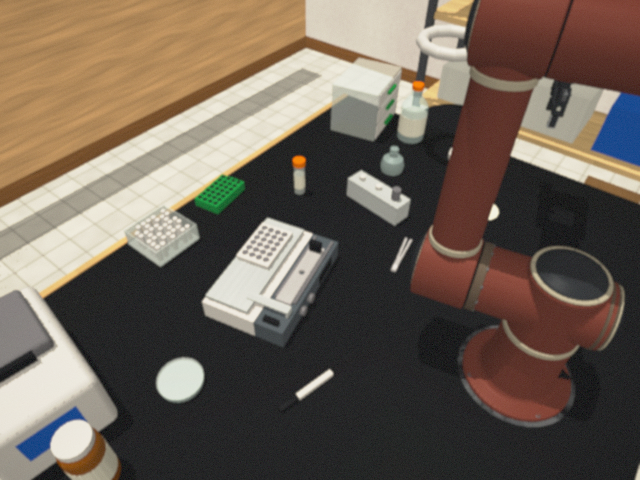

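The scene picture shows the shaker around (350,235), its grip at (316,231), the block around (238,333) and the pin head at (217,303). The side picture shows the grip at (318,243) and the pin head at (396,193). I'll zoom in on these.

Run:
```python
from h import *
a=cv2.imread('pics/scene0.png');b=cv2.imread('pics/side0.png')
def cr(i,x,y,w,h,s): return cv2.resize(i[y:y+h,x:x+w],None,fx=s,fy=s,interpolation=cv2.INTER_CUBIC)
o=np.zeros((600,800,3),np.uint8)
o[:360,:390]=cr(a,285,175,130,120,3); o[:390,400:]=cr(b,200,215,133,130,3)[:390,:400][:,:399].copy() if False else cv2.resize(b[215:345,207:340],(400,390),interpolation=cv2.INTER_CUBIC)
o[400:600,:300]=cv2.resize(a[285:385,190:340],(300,200)); o[400:600,400:800]=cv2.resize(b[160:230,330:470],(400,200),interpolation=cv2.INTER_CUBIC)
cv2.imwrite('pics/comp.png',o)
```

```text
(no output)
```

View pics/comp.png

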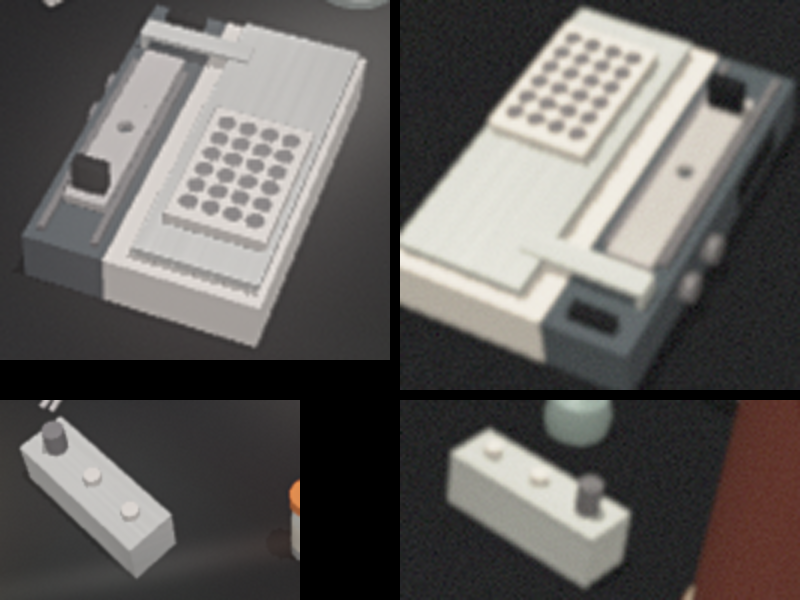

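In the crops the eyelet is at scene (326.7,217.3) and side (301.4,272.3). The pin head top is at scene (216.5,299) and side (397,188.4), with the vial caps further along the block. Next I'll triangulate these.

Run:
```python
from h import *
S=load('scene0');D=load('side0')
sc=lambda X,Y:(285+X/3,175+Y/3); sd=lambda X,Y:(207+(X-400)/3.0075,215+Y/3)
rs=lambda X,Y:(190+X/2,285+(Y-400)/2); rd=lambda X,Y:(330+(X-400)/2.857,160+(Y-400)/2.857)
P={'eye':(.06,sc(125,127),sd(684,172)),'nearcorner(-x,-y)':(.05,sc(23,237),sd(795,80)),'corner+x-y':(.05,sc(258,310),None),'corner+x+y':(.05,sc(366,60),None),
'corner-x+y':(.05,None,sd(630,388)),
'gripTop':(.09,sc(92,155),sd(730,75)),'keeper':(.068,sc(147,30),sd(650,290)),
'pin':(.094,rs(53,426),rd(591,481)),'v1':(.072,rs(92,470),rd(539,473)),'v2':(.072,rs(130,508),rd(493,447))}
for k,(z,a,b) in P.items():
    print(k,*[np.round(atz(c,*p,z),4)[:2] if p else None for c,p in((S,a),(D,b))])
```

```text
eye [0.4911 0.0978] [0.4875 0.1008]
nearcorner(-x,-y) [ 0.4886 -0.0411] [ 0.4852 -0.0418]
corner+x-y [0.6809 0.0032] None
corner+x+y [0.6141 0.2958] None
corner-x+y None [0.3981 0.2692]
gripTop [0.5041 0.0331] [0.5065 0.0191]
keeper [0.4427 0.2015] [0.4315 0.2075]
pin [ 0.4548 -0.2575] [ 0.4566 -0.2641]
v1 [ 0.5134 -0.2662] [ 0.5145 -0.2691]
v2 [ 0.5756 -0.2781] [ 0.5722 -0.2757]
```

```bash
cat >> h.py <<'E'
from scipy.spatial.transform import Rotation as Ro
def to(X,yaw=None):
    s=state(); w,x,y,z=s['tool_rot']; R=Ro.from_quat([x,y,z,w]).as_matrix()
    cy=np.degrees(np.arctan2(R[1,0],R[0,0])); d=R.T@(np.array(X)-s['tool_pos'])
    print('t',s['time'],'pos',np.round(s['tool_pos'],4),'yaw',round(cy,2),'F',np.round(s['contact_force'],1),'w',round(s['gripper_width'],3),
     '\n tool shift mm',np.round(d*1000,1),'units',np.round(d/.6,4),'turn units',None if yaw is None else round(-(yaw-cy)/6,2))
E
python3 -c "
from h import *
to([.514,-.0095,.2],13)"
```

```text
t 0.15 pos [ 0.2129 -0.5871  0.2554] yaw 19.93 F [-0.4  1.3 -0.2] w 1.001 
 tool shift mm [ 480.  -440.3   56.1] units [ 0.7999 -0.7339  0.0936] turn units 1.16
```

move_arm(
  targets=[
    [[0,0.048,-0.044,0,0],[0,0.048,-0.044,0,0],[0,0.048,-0.044,0,0],[0,0.048,-0.044,0,0],[0,0.048,-0.044,0,0]],
  ],
)

```text
time: 0.57
tool_pos: [0.3037, -0.4126, 0.2558]
tool_rot: [-0.0, 0.985, 0.173, -0.0]
contact_force: [1.1, -1.3, 0.2]
gripper_width: 0.296
grasp_force: 0.0
```

move_arm(
  targets=[
    [[0,0.048,-0.044,0,0],[0,0.048,-0.044,0,0],[0,0.048,-0.044,0,0],[0,0.048,-0.044,0,0],[0,0.048,-0.044,0,0]],
  ],
)

```text
time: 0.98
tool_pos: [0.3941, -0.2393, 0.2561]
tool_rot: [0.0, 0.985, 0.173, 0.0]
contact_force: [0.9, 0.3, 0.1]
gripper_width: -0.002
grasp_force: 0.0
```

move_arm(
  targets=[
    [[0,0.048,-0.044,0,0],[0,0.048,-0.044,0,0],[0,0.048,-0.044,0,0],[0,0.048,-0.044,0.02,0.58],[0,0.01,-0.01,0.02,0.58]],
  ],
)

```text
time: 1.4
tool_pos: [0.472, -0.091, 0.2329]
tool_rot: [-0.0, 0.993, 0.114, 0.002]
contact_force: [-0.0, -0.6, 0.5]
gripper_width: -0.001
grasp_force: 0.0
```

move_arm(
  targets=[
    [[0,0,0,0,0],[0,0,0,0,0],[0,0,0,0,0]],
  ],
)

```text
time: 1.65
tool_pos: [0.4699, -0.096, 0.2326]
tool_rot: [0.0, 0.994, 0.113, -0.0]
contact_force: [0.4, -0.5, 0.3]
gripper_width: 0.005
grasp_force: 0.0
```

```bash
python3 -c "
from h import *
to([.514,-.0095,.2],13); shot('wrist','w1.png')"
```

```text
t 1.65 pos [ 0.4699 -0.096   0.2326] yaw 12.99 F [ 0.4 -0.5  0.3] w 0.005 
 tool shift mm [ 62.4 -74.4  32.6] units [ 0.104  -0.124   0.0543] turn units -0.0
```

View pics/w1.png

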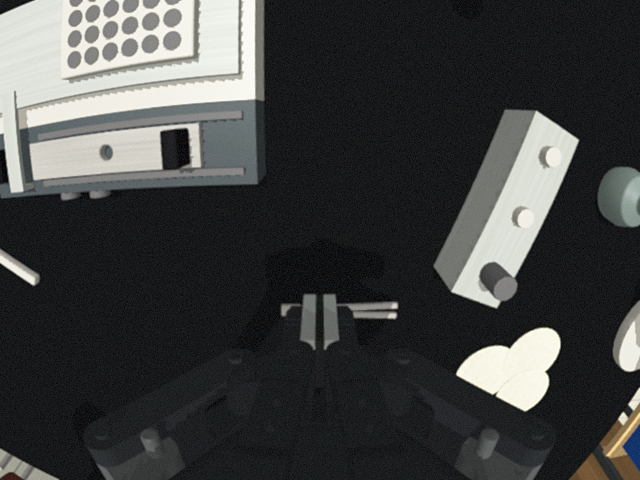

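In the wrist picture the eyelet is at (106,152), the grip at x 162–190 and y 130–170, the pin head top at (505,288), and the vial cap tops at (525,218) and (553,157).

Run:
```python
from h import *
W=load('w1')
for n,u,v,z in(('eye',106,152.5,.06),('gripR-bot',190,150,.06),('gripL-top',162,151,.09),('griptop mid',171,152,.09),('bolt -y end',202,148,.06),('pin',505,288,.094),('va',525,217,.072),('vb',553,157,.072)): print(n,np.round(atz(W,u,v,z,1),4))
```

```text
eye [0.489  0.0993 0.06  ]
gripR-bot [0.5038 0.0191 0.06  ]
gripL-top [0.5042 0.0314 0.09  ]
griptop mid [0.5047 0.0239 0.09  ]
bolt -y end [0.5072 0.0091 0.06  ]
pin [ 0.4564 -0.2609  0.094 ]
va [ 0.5163 -0.269   0.072 ]
vb [ 0.5743 -0.2787  0.072 ]
```

move_arm(
  targets=[
    [[0,0.035,-0.042,0.015,0],[0,0.035,-0.042,0.015,0],[0,0.034,-0.04,0.02,0],[0,0,0,0.06,0],[0,0,0,0.06,0]],
  ],
)

```text
time: 2.12
tool_pos: [0.517, -0.0092, 0.1326]
tool_rot: [0.001, 0.994, 0.113, 0.003]
contact_force: [-0.1, -0.0, -1.2]
gripper_width: 0.001
grasp_force: 0.0
```

move_arm(
  targets=[
    [[0,0,0,0.04,0],[0,0,0,0.015,0],[0,0,0,0,0]],
  ],
)

```text
time: 2.37
tool_pos: [0.5126, -0.0096, 0.0952]
tool_rot: [-0.001, 0.994, 0.112, -0.002]
contact_force: [-0.6, -0.5, -0.4]
gripper_width: -0.003
grasp_force: 0.0
```

```bash
python3 -c "
from h import *
to([.506,.0262,.09],13)"
```

```text
t 2.3667 pos [ 0.5126 -0.0096  0.0952] yaw 12.88 F [-0.6 -0.5 -0.4] w -0.003 
 tool shift mm [  1.5 -36.3   5.2] units [ 0.0026 -0.0606  0.0087] turn units -0.02
```

move_arm(
  targets=[
    [[0,0.002,0,0.007,0],[0,0,-0.02,0,0],[0,0,-0.02,0,0],[0,0,-0.02,0,0],[0,0,-0.02,0,0]],
  ],
)

```text
time: 2.78
tool_pos: [0.506, 0.0392, 0.0953]
tool_rot: [0.001, 0.994, 0.113, 0.002]
contact_force: [2.1, -2.8, 2.6]
gripper_width: 0.001
grasp_force: 1.9
```

move_arm(
  targets=[
    [[0,0,-0.015,0,0],[0,0,-0.015,0,0],[0,0,-0.01,0,0],[0,0,-0.005,0,0],[0,0,0,0,0]],
  ],
)

```text
time: 3.2
tool_pos: [0.5027, 0.0524, 0.0953]
tool_rot: [0.017, 0.993, 0.115, 0.003]
contact_force: [9.8, -55.4, -3.1]
gripper_width: -0.002
grasp_force: 27.9
```

```bash
python3 -c "
from h import *
to([.506-.225*.07,.0262+.974*.07,.09],13)"
```

```text
t 3.2 pos [0.5027 0.0524 0.0953] yaw 13.23 F [  9.8 -55.4  -3.1] w -0.002 
 tool shift mm [ -2.5 -43.9   3.8] units [-0.0042 -0.0731  0.0063] turn units 0.04
```

move_arm(
  targets=[
    [[0,0,0.02,0,0],[0,0,0.01,0,0],[0,0,0,0,0]],
  ],
)

```text
time: 3.45
tool_pos: [0.5022, 0.0472, 0.0928]
tool_rot: [-0.001, 0.994, 0.112, -0.001]
contact_force: [0.5, 0.4, -0.1]
gripper_width: 0.002
grasp_force: 0.0
```

Run:
```python
from h import *
to([.506-.225*.07,.0262+.974*.07,.09],13)
a,_=shot('scene','s2.png'); b,_=shot('side','d2.png'); w,_=shot('wrist','w2.png')
o=np.zeros((600,800,3),np.uint8)
o[:300,:400]=cv2.resize(a[175:285,280:427],(400,300),interpolation=cv2.INTER_CUBIC)
o[:300,400:]=cv2.resize(b[215:335,200:360],(400,300),interpolation=cv2.INTER_CUBIC)
o[300:,200:600]=cv2.resize(w,(400,300),interpolation=cv2.INTER_AREA)
cv2.imwrite('pics/c2.png',o[:,:,::-1])
```

```text
t 3.45 pos [0.5022 0.0472 0.0928] yaw 12.9 F [ 0.5  0.4 -0.1] w 0.002 
 tool shift mm [ -1.1 -48.6   2.9] units [-0.0018 -0.081   0.0048] turn units -0.02
```

View pics/c2.png

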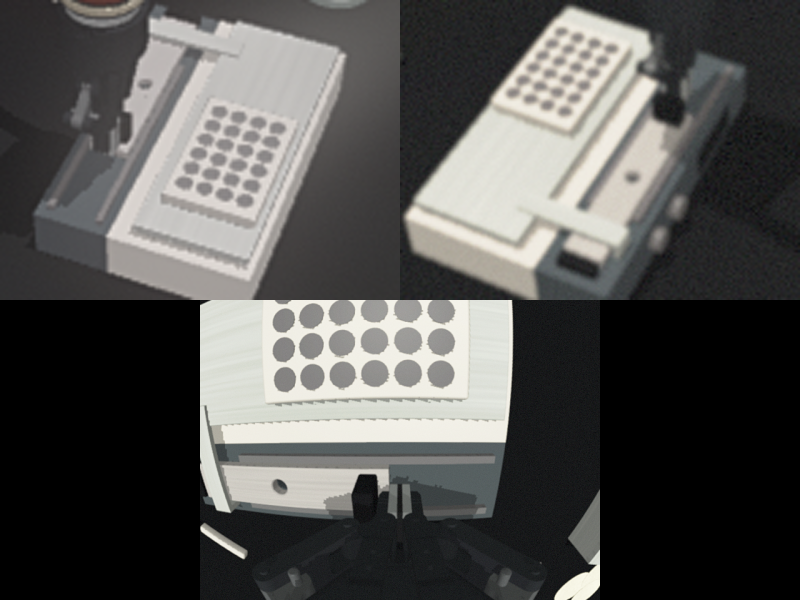

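The side view shows the bolt's tip through the keeper, close to the end stop. The eyelet is at side (292.8,285.8), scene (333.7,205.8) and wrist (128,298).

Run:
```python
from h import *
e0=np.array([.489,.0993]); uy=np.array([-.225,.974])
for n,u,v in(('s2',333.7,205.8),('d2',292.8,285.8),('w2',128,297.6)):
    p=atz(load(n),u,v,.06,n[0]=='w')[:2]; print(n,p.round(4),'travel',(p-e0)@uy)
```

```text
s2 [0.4822 0.1423] travel 0.04343177105588159
d2 [0.4772 0.1442] travel 0.046368203981449904
w2 [0.4795 0.1428] travel 0.044523157559957574
```

Run:
```python
from h import *
a=cv2.imread('pics/side0.png');b=cv2.imread('pics/d2.png');s=cv2.imread('pics/s2.png')
f=lambda i,x,y,w,h:cv2.resize(i[y:y+h,x:x+w],(400,300),interpolation=cv2.INTER_CUBIC)
o=np.vstack([np.hstack([f(a,250,280,80,60),f(b,250,280,80,60)]),np.hstack([f(cv2.imread('pics/scene0.png'),310,172,80,60),f(s,310,172,80,60)])])
cv2.imwrite('pics/c3.png',o)
D=load('d2');c=np.array([.551,.127]);ux=np.array([.974,.225]);uy=np.array([-.225,.974])
for y,z in((.128,.06),(.128,.051),(.14,.062),(.128,.062),(.09,.068),(.11,.068),(.11,.05)):
    p=proj(D,np.r_[c-.065*ux+y*uy,z]); print(y,z,(p-[250,280])*5+[400,0])
```

```text
0.128 0.06 [507.12546728 181.73326961]
0.128 0.051 [508.34260202 194.3314267 ]
0.14 0.062 [493.17524915 199.8967111 ]
0.128 0.062 [506.85294539 178.91248616]
0.09 0.068 [548.19865016 105.93948742]
0.11 0.068 [526.25528161 139.48533754]
0.11 0.05 [528.4283893  164.89731079]
```

View pics/c3.png

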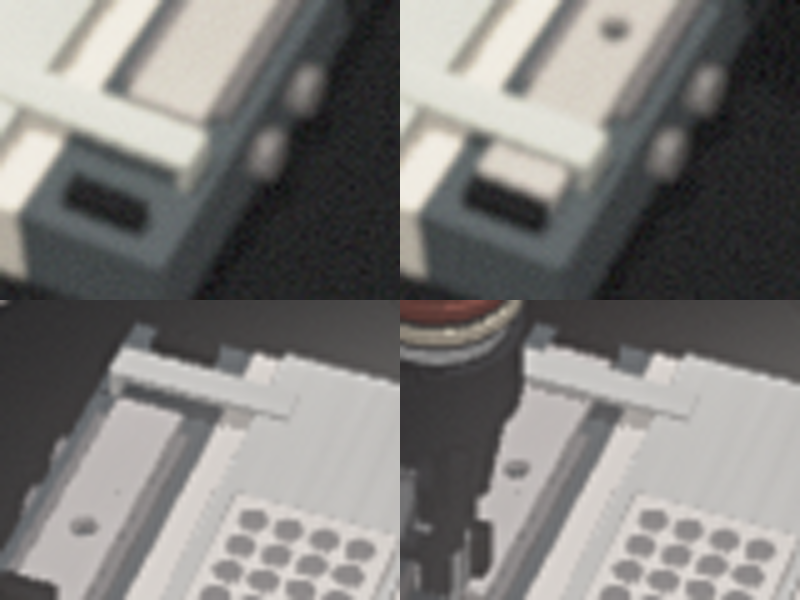

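The bolt's tip now abuts the black end stop, so it started partly closed. I'll hover over the eyelet, then over the pin, looking from the same relative pose so calibration bias cancels.

move_arm(
  targets=[
    [[0,0,0,-0.06,0],[0,0,0,-0.06,0],[0,0,-0.04,-0.05,0],[60,0,-0.06,-0.01,0],[60,0,-0.05,0,0]],
  ],
)

```text
time: 4.02
tool_pos: [0.4835, 0.1373, 0.2052]
tool_rot: [-0.001, 0.994, 0.113, 0.003]
contact_force: [0.8, 0.3, -0.5]
gripper_width: 0.275
grasp_force: 0.0
```

move_arm(
  targets=[
    [[60,0,-0.014,0,0],[60,0,0,0,0],[60,0,0,0,0]],
  ],
)

```text
time: 4.27
tool_pos: [0.4799, 0.1435, 0.2004]
tool_rot: [0.0, 0.993, 0.114, -0.001]
contact_force: [-0.5, 0.3, -0.0]
gripper_width: 0.602
grasp_force: 0.0
```

Run:
```python
from h import *
shot('wrist','w3.png');to([.4795,.1428,.2],13); print('pin');to([.4564,-.2609,.2],13)
```

```text
t 4.3167 pos [0.4801 0.1429 0.2003] yaw 13.01 F [ 0.3 -0.2 -0.5] w 0.6 
 tool shift mm [-0.6 -0.1  0.3] units [-0.001  -0.0001  0.0005] turn units 0.0
pin
t 4.3167 pos [0.4801 0.1429 0.2003] yaw 13.01 F [ 0.3 -0.2 -0.5] w 0.6 
 tool shift mm [-114.   388.1    0.6] units [-0.19    0.6468  0.001 ] turn units 0.0
```

View pics/w3.png

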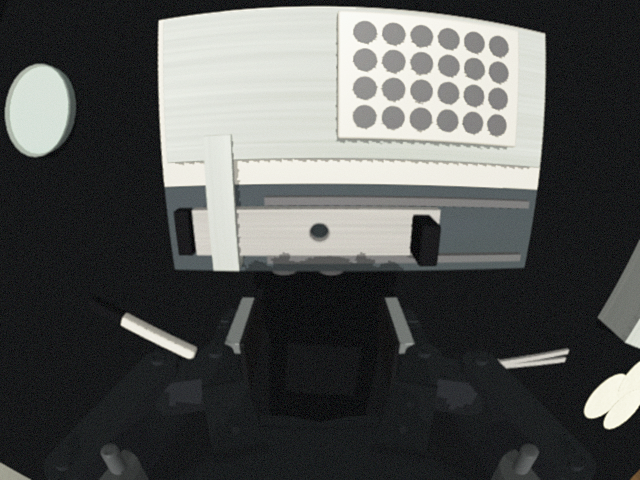

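The eyelet is at (319,232), and the bolt end is against the black stop at the left.

Run:
```python
from h import *
from scipy import ndimage as nd
W=load('w3'); im=cv2.imread('pics/w3.png',0); c=im[218:246,302:338]; m=c<120; l,n=nd.label(m)
for i in range(1,n+1): print(nd.center_of_mass(l==i),(l==i).sum())
print(atz(W,319.2,231.7,.06,1))
```

```text
(np.float64(13.148471615720524), np.float64(16.75109170305677)) 229
[0.47896968 0.14322479 0.06      ]
```

move_arm(
  targets=[
    [[60,-0.019,0.0647,0,0],[60,-0.019,0.0647,0,0],[60,-0.019,0.0647,0,0],[60,-0.019,0.0647,0,0],[60,-0.019,0.0647,0,0]],
  ],
)

```text
time: 4.73
tool_pos: [0.4677, -0.0617, 0.2007]
tool_rot: [0.0, 0.994, 0.112, -0.0]
contact_force: [0.9, -0.4, -0.5]
gripper_width: 0.599
grasp_force: 0.0
```

move_arm(
  targets=[
    [[60,-0.019,0.0647,0,0],[60,-0.019,0.0647,0,0],[60,-0.019,0.0647,0,0],[60,-0.019,0.0647,0,0],[60,-0.019,0.0647,0,0]],
  ],
)

```text
time: 5.15
tool_pos: [0.4551, -0.264, 0.2005]
tool_rot: [-0.0, 0.994, 0.112, -0.0]
contact_force: [1.3, -0.2, 0.7]
gripper_width: 0.596
grasp_force: 0.0
```

move_arm(
  targets=[
    [[60,0,0,0,0],[60,0,0,0,0],[60,0,0,0,0]],
  ],
)

```text
time: 5.4
tool_pos: [0.4558, -0.2614, 0.2003]
tool_rot: [-0.001, 0.994, 0.112, -0.001]
contact_force: [0.2, -0.2, -0.7]
gripper_width: 0.597
grasp_force: 0.0
```

Run:
```python
from h import *
shot('wrist','w4.png');to([.4564,-.2609,.2],13)
```

```text
t 5.45 pos [ 0.4561 -0.2607  0.2005] yaw 12.93 F [-0.5 -0.6 -0.4] w 0.597 
 tool shift mm [0.3 0.3 0.5] units [0.0005 0.0005 0.0008] turn units -0.01
```

View pics/w4.png

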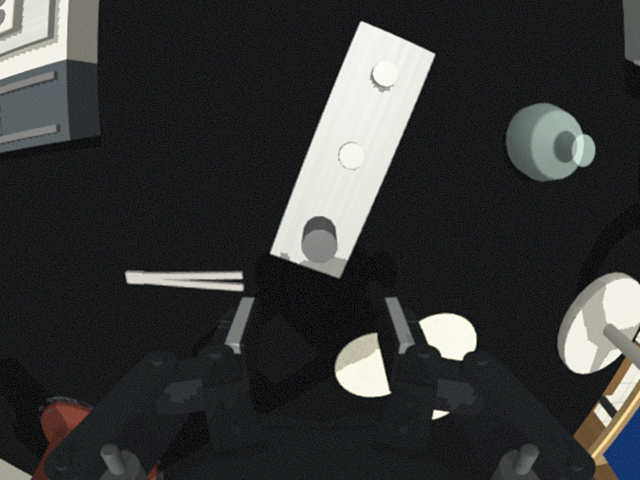

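The pin head's top is centred near (319.5,246), with the vials well clear.

Run:
```python
from h import *
im=cv2.imread('pics/w4.png',0); W=load('w4')
print(im[236:262:2,319], im[246,298:342:2])
print(atz(load('w3'),318.9,231.4,.06,1)); p=atz(W,319.5,246,.094,1); print(p); to([p[0],p[1],.089],13)
```

```text
[134 136 134 132 136 135 131 134 131 130 134 131 132] [226 224 138 136 137 136 135 136 132 133 135 137 134 135 135 133 136 135
 131 132 219 226]
[0.47914558 0.14349082 0.06      ]
[ 0.45635657 -0.2614485   0.094     ]
t 5.45 pos [ 0.4561 -0.2607  0.2005] yaw 12.93 F [-0.5 -0.6 -0.4] w 0.597 
 tool shift mm [  0.2   0.9 111.5] units [0.0003 0.0016 0.1858] turn units -0.01
```

move_arm(
  targets=[
    [[60,0,0.0015,0.06,0],[60,0,0,0.06,0],[60,0,0,0.045,0],[60,0,0,0.015,0],[60,0,0,0.003,0]],
  ],
)

```text
time: 5.87
tool_pos: [0.4553, -0.2595, 0.0885]
tool_rot: [-0.002, 0.994, 0.114, -0.002]
contact_force: [0.3, 0.9, 1.0]
gripper_width: 0.604
grasp_force: 0.0
```

move_arm(
  targets=[
    [[60,0,0,0,0],[30,0,0,0,0],[10,0,0,0,0],[10,0,0,0,0],[10,0,0,0,0]],
  ],
)

```text
time: 6.28
tool_pos: [0.4583, -0.2626, 0.094]
tool_rot: [0.001, 0.994, 0.113, 0.002]
contact_force: [-0.4, 1.6, 7.0]
gripper_width: 0.261
grasp_force: 58.8
```

Run:
```python
from h import *
to([.45636,-.26145,.089],13);print(state()['grasp_force'])
```

```text
t 6.2833 pos [ 0.4583 -0.2626  0.094 ] yaw 12.97 F [-0.4  1.6  7. ] w 0.261 
 tool shift mm [-1.6 -1.6  5. ] units [-0.0027 -0.0027  0.0083] turn units -0.01
58.770482540130615
```

move_arm(
  targets=[
    [[10,0,0,-0.03,0],[10,0,0,-0.06,0],[10,0,0,-0.06,0],[10,0,0,-0.03,0],[10,0,0,-0.003,0]],
  ],
)

```text
time: 6.7
tool_pos: [0.4593, -0.2637, 0.2078]
tool_rot: [0.004, 0.994, 0.113, 0.004]
contact_force: [0.5, -0.9, 0.4]
gripper_width: 0.258
grasp_force: 59.7
```

move_arm(
  targets=[
    [[10,0,0,0,0],[10,0,0,0,0]],
  ],
)

```text
time: 6.87
tool_pos: [0.4563, -0.2614, 0.2]
tool_rot: [-0.001, 0.994, 0.113, -0.001]
contact_force: [-0.4, 0.1, -1.2]
gripper_width: 0.265
grasp_force: 59.7
```

Run:
```python
from h import *
im,_=shot('wrist','w5.png'); cv2.imwrite('pics/w5c.png',cv2.resize(im[200:400,200:440],(720,600),interpolation=cv2.INTER_CUBIC)[:,:,::-1]);to([.4791,.1434,.2],13);print(state()['grasp_force'])
```

```text
t 6.9167 pos [ 0.4559 -0.2611  0.1991] yaw 12.96 F [-0.4 -0.5 -0.2] w 0.259 
 tool shift mm [ 1.133e+02 -3.890e+02 -2.000e-01] units [ 1.889e-01 -6.484e-01 -3.000e-04] turn units -0.01
59.65793430805206
```

View pics/w5c.png

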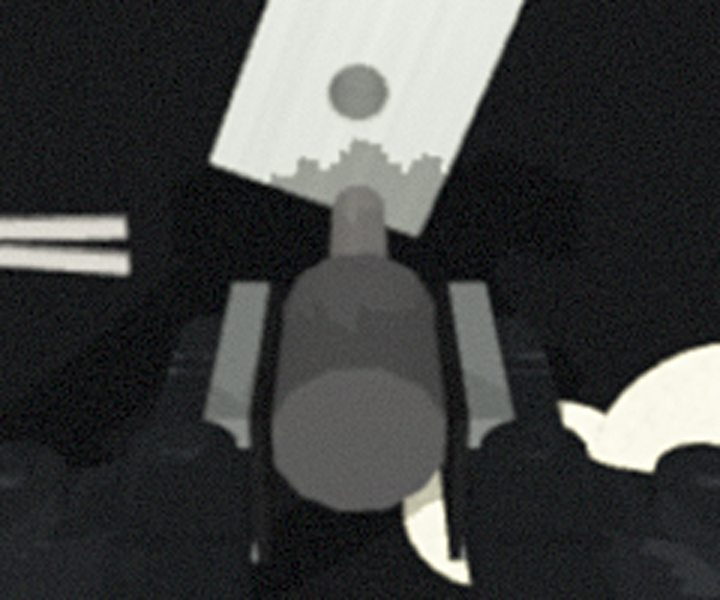

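The empty hole is at (319.3,230.4), the head top of the held pin is centred at (319.7,346), and the shaft looks straight.

Run:
```python
from h import *
W=load('w5')
h=atz(W,319.3,230.4,.06,1); e=atz(load('w3'),318.9,231.4,.06,1); print('hole',h,'eye',e,'diff',e-h)
z=state()['tool_pos'][2]
for dz in(-.003,0,.003): print('headtop',atz(W,319.7,346,z+dz,1))
tip=atz(W,319.3,265,z-.08,1);print('tip',tip)
f=240/np.tan(np.radians(W['vertical_fov'])/2)
print(W['R']@np.array([0,0,-1]), 'tip far edge', atz(W,319.3,262.3,z-.08,1))
w,x,y,q=state()['tool_rot'];R=Ro.from_quat([x,y,q,w]).as_matrix();print('shift tool mm',R.T@(e-h)*1000)
```

```text
hole [ 0.45646327 -0.26135923  0.06      ] eye [0.47914558 0.14349082 0.06      ] diff [0.02268232 0.40485005 0.        ]
headtop [ 0.4522401  -0.26273352  0.1961057 ]
headtop [ 0.45434619 -0.26225414  0.1991057 ]
headtop [ 0.45645227 -0.26177477  0.2021057 ]
tip [ 0.45447023 -0.26192064  0.1191057 ]
[ 0.00206581 -0.32557893  0.94551261] tip far edge [ 0.45613739 -0.26154009  0.1191057 ]
shift tool mm [ 112.92518213 -389.44248116    0.71217501]
```

move_arm(
  targets=[
    [[10,0.0188,-0.0649,0,0],[10,0.0188,-0.0649,0,0],[10,0.0188,-0.0649,0,0],[10,0.0188,-0.0649,0,0],[10,0.0188,-0.0649,0,0]],
  ],
)

```text
time: 7.33
tool_pos: [0.4666, -0.0574, 0.1987]
tool_rot: [-0.001, 0.994, 0.112, -0.002]
contact_force: [1.1, 0.1, -0.4]
gripper_width: 0.256
grasp_force: 59.7
```

move_arm(
  targets=[
    [[10,0.0188,-0.0649,0,0],[10,0.0188,-0.0649,0,0],[10,0.0188,-0.0649,0,0],[10,0.0188,-0.0649,0,0],[10,0.0188,-0.0649,0,0]],
  ],
)

```text
time: 7.75
tool_pos: [0.4778, 0.1449, 0.1988]
tool_rot: [0.0, 0.994, 0.113, -0.002]
contact_force: [0.2, -0.4, -0.0]
gripper_width: 0.263
grasp_force: 59.7
```

move_arm(
  targets=[
    [[10,0,0,0.02,0],[10,0,0,0.02,0],[10,0,0,0.02,0],[10,0,0,0,0],[10,0,0,0,0]],
  ],
)

```text
time: 8.17
tool_pos: [0.4782, 0.1415, 0.1627]
tool_rot: [0.0, 0.994, 0.112, -0.002]
contact_force: [-0.2, 0.2, 0.2]
gripper_width: 0.259
grasp_force: 59.7
```

Run:
```python
from h import *
to([.4788,.1436,.094],13);print(state()['grasp_force'])
```

```text
t 8.1667 pos [0.4782 0.1415 0.1627] yaw 12.84 F [-0.2  0.2  0.2] w 0.259 
 tool shift mm [ 1.4 -1.9 68.7] units [ 0.0023 -0.0032  0.1146] turn units -0.03
59.72340524196625
```

move_arm(
  targets=[
    [[10,0.001,-0.002,0,0],[10,0,0,0,0],[10,0,0,0,0],[10,0,0,0,0]],
  ],
)

```text
time: 8.5
tool_pos: [0.4802, 0.144, 0.1659]
tool_rot: [-0.0, 0.994, 0.113, 0.001]
contact_force: [0.4, 0.2, -0.6]
gripper_width: 0.261
grasp_force: 59.7
```

Run:
```python
from h import *
to([.4788,.1436,.094],13)
shot('wrist','w6.png'); to([.4788,.1436,.094],13); shot('wrist','w6b.png'); to([.4788,.1436,.094],13)
im=cv2.imread('pics/w6.png'); cv2.imwrite('pics/w6c.png',cv2.resize(im[200:400,200:440],(720,600),interpolation=cv2.INTER_CUBIC))
```

```text
t 8.5 pos [0.4802 0.144  0.1659] yaw 12.93 F [ 0.4  0.2 -0.6] w 0.261 
 tool shift mm [-1.5  0.1 71.9] units [-2.500e-03  1.000e-04  1.198e-01] turn units -0.01
t 8.55 pos [0.4801 0.1441 0.1658] yaw 12.93 F [-0.1  0.4  0.3] w 0.258 
 tool shift mm [-1.4  0.2 71.8] units [-0.0024  0.0003  0.1196] turn units -0.01
t 8.6 pos [0.48   0.1442 0.1656] yaw 12.95 F [ 0.7  0.2 -0.3] w 0.26 
 tool shift mm [-1.3  0.3 71.6] units [-0.0022  0.0005  0.1194] turn units -0.01
```

View pics/w6c.png

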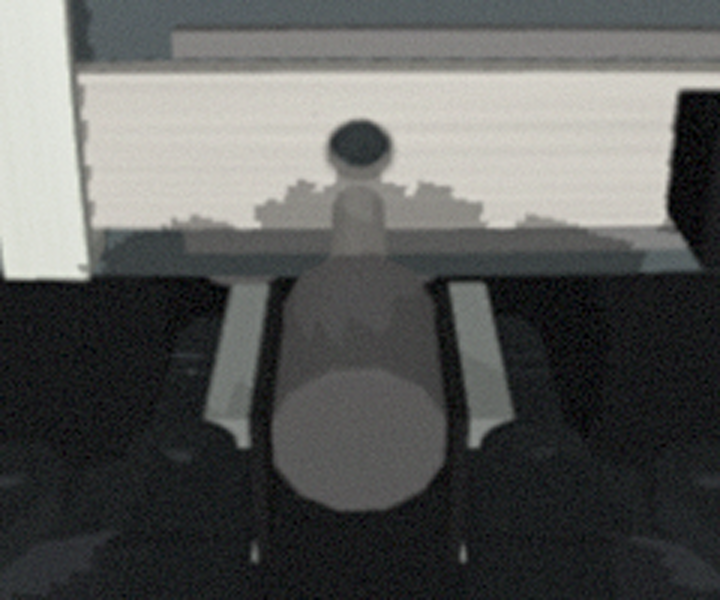

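The eyelet rim is at about x 328–392, y 118–175 in the crop, centred near (319.9,249) in the full picture and laterally in line with the pin.

Run:
```python
from h import *
W=load('w6')
for v in(118,147,172,180): print(v,atz(W,319.8,200+v/3,.06,1))
for X in(328,392): print(atz(W,200+X/3,249,.06,1))
im=cv2.imread('pics/w6.png',0); print(im[236:264,319]); print(im[248,305:335]); print(cv2.imread('pics/w3.png',0)[216:246,319]);
w3=load('w3');print(atz(w3,319,222,.06,1),atz(w3,319,241,.06,1))
```

```text
118 [0.48564172 0.14472491 0.06      ]
147 [0.47920153 0.14325637 0.06      ]
172 [0.47354771 0.141967   0.06      ]
180 [0.47171712 0.14154949 0.06      ]
[0.47769916 0.14984395 0.06      ]
[0.48075702 0.13641558 0.06      ]
[209 210 204 173 108  61  54  52  59  58  51  54  55  53  52  58  47  49
  56  82 102 108 112 117 128 132 116 120]
[205 203 195 167 126  68  46  44  56  59  58  57  59  56  55  56  48  53
  55  57  50  56  48  53  77 124 173 199 203 204]
[205 206 204 206 210 208 187 138  73  53  53  56  54  57  55  59  55  59
  55  52  66  90 115 126 127 157 185 204 203 201]
[0.48616374 0.14503272 0.06      ] [0.47189071 0.14174412 0.06      ]
```

move_arm(
  targets=[
    [[10,-0.002,0.001,0,0],[10,0,0,0.015,0],[10,0,0,0.01,0],[10,0,0,0.005,0],[10,0,0,0,0]],
  ],
)

```text
time: 9.02
tool_pos: [0.4776, 0.1433, 0.1453]
tool_rot: [0.0, 0.994, 0.113, -0.002]
contact_force: [-0.3, 0.5, -0.6]
gripper_width: 0.261
grasp_force: 59.7
```

move_arm(
  targets=[
    [[10,0,0,0,0],[10,0,0,0.005,0],[10,0,0,0.005,0],[10,0,0,0.005,0],[10,0,0,0,0]],
  ],
)

```text
time: 9.43
tool_pos: [0.4782, 0.1434, 0.1373]
tool_rot: [0.0, 0.994, 0.113, -0.001]
contact_force: [-0.2, 0.4, -0.6]
gripper_width: 0.257
grasp_force: 59.7
```

move_arm(
  targets=[
    [[10,0,0,0.005,0],[10,0,0,0.005,0],[10,0,0,0.005,0],[10,0,0,0,0],[10,0,0,0,0]],
  ],
)

```text
time: 9.85
tool_pos: [0.4785, 0.1435, 0.1288]
tool_rot: [-0.0, 0.994, 0.113, -0.0]
contact_force: [-0.9, 0.1, -0.2]
gripper_width: 0.259
grasp_force: 59.7
```

Run:
```python
from h import *
to([.4786,.1434,.094],13);print(state()['grasp_force'])
```

```text
t 9.85 pos [0.4785 0.1435 0.1288] yaw 12.97 F [-0.9  0.1 -0.2] w 0.259 
 tool shift mm [ 0.1  0.1 34.8] units [0.0002 0.0001 0.058 ] turn units -0.01
59.7175669670105
```

move_arm(
  targets=[
    [[10,0,0,0.008,0],[10,0,0,0.008,0],[10,0,0,0.008,0],[10,0,0,0.008,0],[10,0,0,0,0]],
  ],
)

```text
time: 10.27
tool_pos: [0.4782, 0.1434, 0.1086]
tool_rot: [-0.0, 0.994, 0.113, -0.001]
contact_force: [0.5, -0.1, -1.5]
gripper_width: 0.257
grasp_force: 59.7
```

move_arm(
  targets=[
    [[10,0,0,0.006,0],[10,0,0,0.006,0],[10,0,0,0.005,0],[10,0,0,0.003,0],[10,0,0,0,0]],
  ],
)

```text
time: 10.68
tool_pos: [0.4784, 0.1434, 0.0973]
tool_rot: [0.0, 0.994, 0.113, -0.0]
contact_force: [-0.5, 1.1, -1.1]
gripper_width: 0.254
grasp_force: 59.7
```

Run:
```python
from h import *
to([.4786,.1434,.094],13);print(state()['grasp_force'])
```

```text
t 10.6833 pos [0.4784 0.1434 0.0973] yaw 12.97 F [-0.5  1.1 -1.1] w 0.254 
 tool shift mm [0.2 0.1 3.3] units [0.0004 0.0001 0.0056] turn units -0.01
59.69510793685913
```

move_arm(
  targets=[
    [[10,0,0,0.002,0],[10,0,0,0.002,0],[10,0,0,0.001,0],[10,0,0,0,0],[10,0,0,0,0]],
  ],
)

```text
time: 11.1
tool_pos: [0.4786, 0.1435, 0.0949]
tool_rot: [0.0, 0.994, 0.113, -0.0]
contact_force: [-0.4, -0.5, -0.5]
gripper_width: 0.262
grasp_force: 59.7
```

move_arm(
  targets=[
    [[30,0,0,0,0],[40,0,0,0,0],[50,0,0,0,0],[50,0,0,0,0],[50,0,0,0,0]],
  ],
)

```text
time: 11.52
tool_pos: [0.4787, 0.1435, 0.095]
tool_rot: [-0.0, 0.994, 0.113, 0.0]
contact_force: [0.2, -0.5, 0.3]
gripper_width: 0.499
grasp_force: 0.0
```

move_arm(
  targets=[
    [[50,0,0,-0.02,0],[50,0,0,-0.04,0],[50,0,0,-0.06,0],[50,0,0,-0.05,0],[50,0,0,0,0]],
  ],
)

```text
time: 11.93
tool_pos: [0.4826, 0.1441, 0.2058]
tool_rot: [-0.0, 0.994, 0.113, 0.007]
contact_force: [0.5, -0.1, 1.1]
gripper_width: 0.501
grasp_force: 0.0
```

move_arm(
  targets=[
    [[50,0,0,0,0],[50,0,0,0,0],[50,0,0,0,0]],
  ],
)

```text
time: 12.18
tool_pos: [0.4777, 0.1433, 0.1955]
tool_rot: [0.0, 0.994, 0.113, -0.001]
contact_force: [-0.2, -0.2, -0.2]
gripper_width: 0.499
grasp_force: 0.0
```

Run:
```python
from h import *
w,W=shot('wrist','w7.png'); d,_=shot('side','d7.png'); to([.4786,.1434,.2],13)
for z in (.06,.094): print(z, W['R']@np.array([.4789,.1433,z])+W['t'])
o=np.hstack([cv2.resize(w[150:350,200:440],(400,333),interpolation=cv2.INTER_CUBIC),cv2.resize(d[240:340,240:360],(400,333),interpolation=cv2.INTER_CUBIC)])
cv2.imwrite('pics/c7.png',o[:,:,::-1])
```

```text
t 12.2833 pos [0.4776 0.1433 0.1951] yaw 12.97 F [-0.2 -0.5  0.1] w 0.5 
 tool shift mm [ 1.   0.1 -4.9] units [ 0.0016  0.0002 -0.0081] turn units -0.01
0.06 [ 0.00027335 -0.00472161  0.26686503]
0.094 [2.33071150e-04 6.40235708e-03 2.34736293e-01]
```

View pics/c7.png

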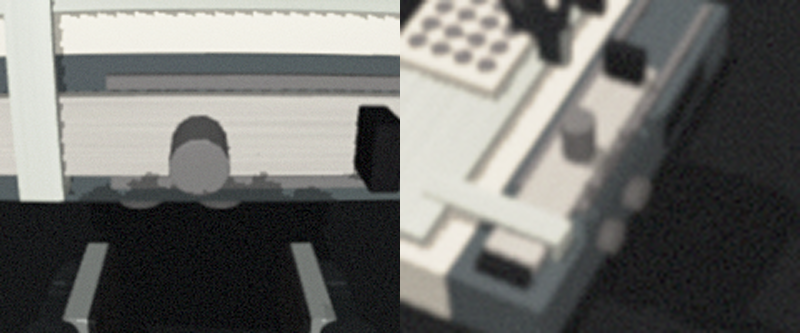

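The picture shows the pin upright with its head on the bolt, the bolt's tip against the stop, and the gripper clear of everything.

```bash
python3 -c "
from plant import job; print(job.job_done())"
```

```text
the job is handed in; nothing more can be done
None
```

The bolt is pushed up against its end stop and the pin stands through the eyelet, released with its head on the bolt. The job was handed in at about 12.3 s of the 58 s allowed, and no verdict came back.

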